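# Set the spring leg of a ware rack and close its cam lever

## Robot

A 6-joint arm with a two-finger parallel gripper is mounted at the origin on the work surface. World frame = base frame: x ahead of the robot, y to its left, z up, the work surface at z = 0. Lengths are in mm, angles in rad, forces in N, time in s.
With the tool pointing down it reaches from about 325 to 775 mm from the base axis. Payload 5.5 kg.
Tool frame: the origin (TCP) lies between the finger pads; the fingertips stand 17 mm ahead of it and the grasp point (between the pads) lies 2 mm behind it; z points along the fingers, y is the direction in which the jaws open and shut (so a half turn about z gives the same grasp; the last joint's range is limited). The gripper opens to 85 mm and grips with 20 to 120 N. Pads are 22 mm wide; open, the fingers measure 114 mm over their backs; the gripper's body (76 mm by 85 mm) begins 54 mm behind the grasp point. The pads swing forward as they close: fully open they stand 13 mm farther back than shut.
Start: joints at [-1.194, 0.091, 1.231, -0, 1.82, -0.057], TCP at [252.195, -544.439, 219.075] pointing down, gripper open.
Joint ranges: [-2.87, 2.87], [-0.86, 2.18], [0.17, 2.46], [-1.51, 4.65], [0.06, 2.69], [-2.65, 2.65]. Speed limits (rad/s): [2.57, 2.57, 3.01, 3.14, 3.14, 3.14].

## Interface

Orientations are given as a rotation vector (axis times angle).
In Python, from station import * gives the robot as it stands.
- The arm moves only by the tool drive_tool, never from a script. Its argument "moves" is a list of rows, each an object of numbers: "jaw": the closure, from 0 (fully open) to 1 (shut); "x", "y", "z": the shift along the tool's x, y, z in mm; "rx", "ry", "rz": the turn, a rotation vector about the tool's x, y, z in rad. A call has 1 to 12 rows; each row shifts and turns the commanded pose from where the row before left it, along the tool's axes as they then stand; what a row does not reach is not made up. A row lasts 1/10 s, in which the tool goes at most 50 mm and 8.59 degrees, less where a joint would pass 70% of its speed; a pose out of reach is approached as far as the arm can. A call with a gripper value outside its range is refused whole. The fingers move at their own pace and stop on an object; "newtons" is the grip in N (left out, the last holds). Time passes only in rows, so rows that do not move let the fingers close. It gives the time, the measured TCP pose, the force and the opening at its end, in the units of the state.
- get_state(): the state, without advancing time (a new reading comes with each control period).
- snapshot(name): name is "scene" or "top" or "wrist"; returns a dict with "pixels" (420x560x3 uint8, red, green, blue), "z_map" (420x560 float32, mm along the optical axis (not along the pixel's ray), 0 where there is no reading), "fov_y" (degrees; the focal length in pixels is half the picture's height over the tangent of half this angle, whatever the lens; pixels are square), "cx", "cy" (the principal point, pixels), "eye" and "rotation" of the camera in the world. Camera axes: x right, y down, z forward; pixel columns grow to the right and rows downward; lengths in mm; the calibration is good to about 2 mm. A picture is of the moment at which its call begins.
- close_job(): hands the job in, once; it reports no verdict.
The state is a dict: "clock": time; "q": joint angles; "joint_velocities": joint speeds; "effort": joint torques, N m; "tcp_pos": TCP position; "ee_rot": TCP orientation; "force": force on the tool from outside, world axes, zero at the start; "wrist_torque": the same for the moment, N m; "width": opening from 0.0 (shut) to 1.0 (fully open).
Only numpy, scipy, OpenCV 4.12 (cv2) and the standard library are available. Lean on these libraries where they do the work, as an engineer would, in place of code of your own. Each camera call takes 0.05 s, during which the arm holds its last target. There are 200 camera calls.

## Task

Move the clay-red tumbler out of the way and stand it upright inside the blue ring on the ware board, leaving the cream pot, the mug and the jar alone. Then, with the red cam lever still open, draw the spring-loaded leg out by its T foot until the yellow pointer stands at the red mark on the scale, and while you keep the leg there swing the cam lever fully closed against it. The clamp bolt is not tightened yet, so the leg would spring back: finish still holding the foot at the mark with the lever closed.

Things in the scene. Friction and masses are not known exactly. Their poses are not given: they have to be found in the camera images.
- jig: Fixed plywood board (x -170 to 210, y -150 to 150, 10 mm thick) carrying a ware rack's telescopic leg. Origin on the table under the middle of the black collar's front face; z up; x runs along the leg into the white outer tube, roughly away from the robot; -x is the way the leg draws out; y is the cam lever's side. Scale strip on it: x -160 to -30, y -149 to -127, top 24 mm above the table.
- collar (a point): Top middle of the collar's front face, 68 mm above the table. The collar spans jig x 0 to 50, y -32 to 32 mm; the tube behind it (36 mm wide) is 46 mm high.
- foot: Sliding leg (22 mm square bar along jig y = 0) with grey T foot: cross bar along y, 16 mm thick along x, 16 to 40 mm above the table, y -110 to 142 mm. Origin under the bar's middle, axes as the jig's. Slides along jig x only: rests at x = -50 mm, draws out up to 110 mm; a spring pulls it back (3 N at rest, 8 N at 80 mm, friction 1 N). The lever does not stop it springing back.
- foot_end (a point): Middle of the end of the T foot on the lever's side (+y, black cap), 28 mm above the table. The foot can be drawn by fingers lowered behind the bar (its collar side).
- pointer (a point): Tip of the yellow pointer at the -y end of the T foot, about 30 mm above the table, at the same jig x as the foot's origin. Axes as the jig's.
- mark (a point): Middle of the top of the red clip (10 mm wide along x) on the scale strip: the length mark, at jig x -95 to -125 mm, different each time; it stays put. Axes as the jig's. The leg is at its length when the pointer has the same jig x as this point.
- lever (a joint): Angle of the red cam lever, rad: 0 = fully closed, parallel to the leg; starts open at 0.30 to 0.42 (stop at 0.45). Hinge friction about 0.2 N m; stays where left. A flat bar 150 mm long from its pivot towards -x, 10 mm thick, 44 to 62 mm above the table, so it passes over the T foot. Fingertips about 22 mm above the table, behind the foot and outside the lever, can bear on both.
- pivot (a point): The lever's upright pivot, at jig x -2, y 26 mm.
- lever_tip (a point): Free end of the red cam lever, 53 mm above the table; when open it stands out towards jig +y.
- tumbler: Loose clay-red straight tumbler, 52 mm across the mouth, 100 mm high, 0.1 to 0.25 kg, open at the top. Origin at the centre of its underside. It stands on the jig's board (underside 10 mm above the table) in the T foot's way.
- ring (a point): Centre of the blue ring (90 mm across) painted on the ware board, on the board's top, 14 mm above the table. The board (wood, 170 x 260 mm, fixed) lies to the robot's right.
- pot: Loose cream pot, 72 mm across, 70 mm high, on the same ware board about 125 mm from the ring's centre. Leave alone. Origin under its centre.
- mug: Loose blue mug, 80 mm across, 90 mm high. Leave alone. Origin under its centre.
- jar: Loose amber jar, 68 mm across, 100 mm high. Leave alone. Origin under its centre.
Mind the look-alikes: they are no part of the job. What is shaped like the tumbler but black or purple is not meant.

How it is judged:
By the outcome, as a careful person would: the job done as asked, in the order asked, and still so for the second after the job is handed in, while the arm keeps its last pose, push and grip.
It also fails if it takes over 62 s, if anything falls off the work surface, if the arm or the gripper's body presses on something with over 40 N, if the wrist force passes 120 N, or if a joint passes its speed limit or range.

## Working session

There is one attempt and no reset: what is moved stays moved. The work goes in short steps, Python scripts to look and compute and a tool call to move; the robot and the scene stay as the last step left them, time stands still between calls to the robot, and variables do not carry over. Pictures are saved under pics/ and viewed, about 8 in all and at most 12, crops included, and the job is handed in when it is done.

Besides the shell and the picture viewer there is one more tool, called after "Call:" by a JSON object that holds its "name" and its "arguments". drive_tool: Moves the arm, as the interface text tells. Its arguments: {"type":"object","properties":{"moves":{"type":"array","items":{"type":"object","properties":{"jaw":{"type":"number"},"x":{"type":"number"},"y":{"type":"number"},"z":{"type":"number"},"rx":{"type":"number"},"ry":{"type":"number"},"rz":{"type":"number"}}}},"newtons":{"type":"number"}},"required":["moves"]}

```bash
mkdir -p pics; ls; cat > h.py <<'E'
from station import *
import numpy as np, cv2
def cam(n,save=None):
    s=snapshot(n)
    if save: cv2.imwrite('pics/'+save,cv2.cvtColor(np.asarray(s['pixels']),cv2.COLOR_RGB2BGR))
    return s
def ray(s,u,v):
    f=210/np.tan(np.radians(s['fov_y'])/2)
    return np.array([(u-s['cx'])/f,(v-s['cy'])/f,1.0])
def plane(s,u,v,z):
    d=np.asarray(s['rotation'])@ray(s,u,v); e=np.asarray(s['eye'])
    return e+d*(z-e[2])/d[2]
def pts(s):
    f=210/np.tan(np.radians(s['fov_y'])/2); z=np.asarray(s['z_map'])
    v,u=np.mgrid[:420,:560]
    c=np.stack([(u-s['cx'])/f*z,(v-s['cy'])/f*z,z],-1)
    return c@np.asarray(s['rotation']).T+np.asarray(s['eye'])
E
python3 - <<'E'
from h import *
a=cam('top','top0.png'); b=cam('scene','scene0.png')
for s in (a,b): print(s['fov_y'],s['cx'],s['cy'],s['eye'],s['rotation'])
np.savez('t0.npz',p=pts(a),rgb=a['pixels']); print(get_state())
cv2.imwrite('pics/both.png',cv2.resize(np.hstack([cv2.imread('pics/top0.png')]),(800,600),interpolation=cv2.INTER_CUBIC))
E
```

```text
pics
44.07652467227434 278.22989585068666 220.29176417958388 [ 413.26527605   12.8988194  1529.58333054] [-2.19648289  2.1922549  -0.05061552]
51.56193780119929 276.09002617580927 205.67067849034206 [1485.64253303  288.93283673  816.20225444] [-1.49073499 -1.88591399  0.97345767]Traceback (most recent call last):
  File "<stdin>", line 4, in <module>
  File "h.py", line 17, in pts
    return c@np.asarray(s['rotation']).T+np.asarray(s['eye'])
           ~~~~~~~~~~~~~~~~~~~~~~~~~~~~~^~~~~~~~~~~~~~~~~~~~~
ValueError: operands could not be broadcast together with shapes (420,560) (3,)
```

View pics/scene0.png

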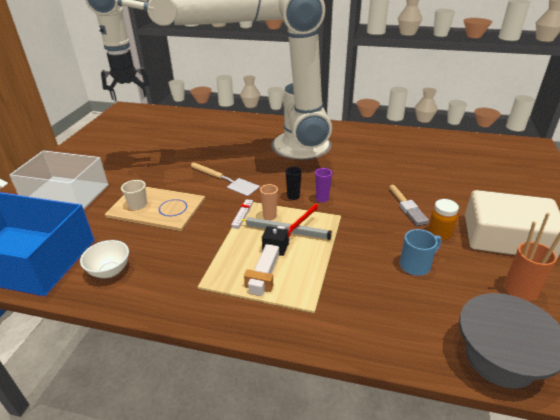

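The scene picture shows the jig at about (275,250), the tumbler at (270,203) in front of the T foot, the red lever at (303,219), the ring at (173,208) and the pot at (135,195). The black and purple decoys stand at (293,183) and (323,185). The camera rotation is a rotation vector, so I'll fix that in the helpers.

```bash
sed -i "s/    return s$/    s=dict(s); s['rotation']=cv2.Rodrigues(np.array(s['rotation'],float))[0]; return s/" h.py
python3 - <<'E'
from h import *
a=cam('top','top0.png')
p=pts(a); np.savez('t0.npz',p=p,rgb=a['pixels']); print(get_state())
im=cv2.imread('pics/top0.png'); hsv=cv2.cvtColor(im,cv2.COLOR_BGR2HSV)
cv2.imwrite('pics/both.png',cv2.resize(im,(800,600),interpolation=cv2.INTER_CUBIC))
def blobs(name,m):
    n,l,st,c=cv2.connectedComponentsWithStats(m.astype(np.uint8))
    for i in range(1,n):
        if st[i,4]>12:
            q=p[l==i]; print(name,st[i],c[i].round(1),np.median(q,0).round(),q[:,2].max().round())
H,S,V=[hsv[...,i].astype(int) for i in range(3)]
blobs('red',((H<5)|(H>175))&(S>190)&(V>120))
blobs('yellow',(H>22)&(H<34)&(S>170)&(V>150))
blobs('blue',(H>105)&(H<130)&(S>90)&(V>60))
E
```

```text
{'clock': 0.15, 'q': array([-1.19372035e+00,  9.17112677e-02,  1.23160954e+00, -3.63854536e-05,
        1.81979758e+00, -5.66806560e-02]), 'joint_velocities': array([ 0.00077319, -0.00289185, -0.00420557, -0.00186699,  0.00145967,
        0.00191401]), 'effort': array([ 1.19208529e-03, -4.59370565e+01, -4.18527138e+01, -6.58324416e-05,
        9.55397176e-03, -1.23726250e-05]), 'tcp_pos': array([ 252.08232887, -544.22300757,  218.19529457]), 'ee_rot': array([-3.06653507e+00, -6.75677966e-01,  4.36777467e-04]), 'force': array([-0.43807079,  1.92201334,  0.10159046]), 'wrist_torque': array([-0.01549809, -0.03327265, -0.0194582 ]), 'width': 1.0029352635665627}
red [237 186  21  44  99] [247.2 206.7] [527. 107.  61.] 68.0
blue [  443    66   117    88 10000] [501.8 109.6] [ 815. -634.   11.] 1530.0
```

View pics/both.png

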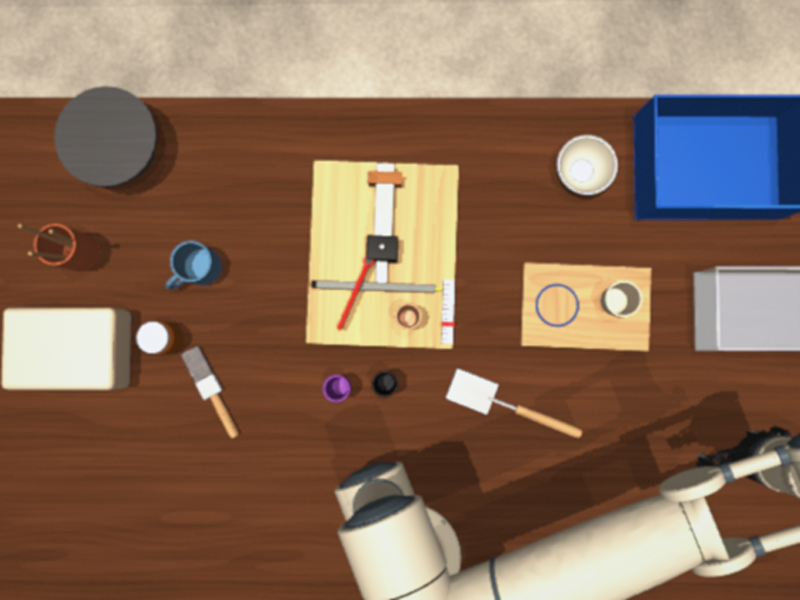

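The top view shows the tumbler at display (408,315), the ring at (557,305), the pot at (621,299), the mark at (447,324), the T foot between (314,284) and (435,288), the lever from (372,262) to (341,327), and the board's corners. Next I'll work these out in numbers.

```bash
python3 - <<'E'
from h import *
a=cam('top'); p=pts(a); im=cv2.cvtColor(np.asarray(a['pixels']),cv2.COLOR_RGB2BGR); hsv=cv2.cvtColor(im,cv2.COLOR_BGR2HSV)
H,S,V=[hsv[...,i].astype(int) for i in range(3)]
W=lambda uv,z: plane(a,uv[0],uv[1],z)
box=np.zeros((420,560),bool); box[105:250,210:325]=1
m=(box&(H>12)&(H<30)&(V>150)&(S>50)&(abs(p[...,2]-10)<9)).astype(np.uint8)
m=cv2.morphologyEx(m,cv2.MORPH_OPEN,np.ones((3,3)))
c=max(cv2.findContours(cv2.morphologyEx(m,cv2.MORPH_CLOSE,np.ones((25,25))),0,2)[0],key=cv2.contourArea)
r=cv2.minAreaRect(c); bx=cv2.boxPoints(r); q=np.array([W(k,10) for k in bx]); print('board',q.round(),[np.linalg.norm(q[i]-q[(i+1)%4]).round() for i in range(4)])
e=[q[(i+1)%4]-q[i] for i in range(4)]; L=max(e,key=lambda v:np.linalg.norm(v)*(1 if v[0]>0 else .1)); th=np.arctan2(L[1],L[0]); print('yaw',th)
ex=np.array([np.cos(th),np.sin(th),0]);ey=np.array([-ex[1],ex[0],0]); O=q.mean(0)-20*ex; print('origin',O)
J=lambda P:((P-O)@ex,(P-O)@ey)
red=((H<6)|(H>174))&(S>150)&(V>110)&box
n,l,st,cc=cv2.connectedComponentsWithStats(red.astype(np.uint8))
for i in range(1,n):
    if st[i,4]<4: continue
    z=53+9 if st[i,3]>25 else 24
    vu=np.argwhere(l==i); P=np.array([W((u,v),z) for v,u in vu]); j=np.array(J(P)).T
    print('red',st[i],cc[i],P.mean(0).round(1),j.mean(0).round(1),j.min(0).round(),j.max(0).round())
    if z>50:
        vx,vy,x0,y0=cv2.fitLine(j.astype(np.float32),2,0,.01,.01).ravel(); print('lever ang',np.arctan2(-vy*np.sign(vx),vx),x0,y0)
# foot bar: height 40
ft=box&(abs(p[...,2]-40)<7)&(S<60); j=np.array(J(p[ft])).T; print('foot pts',len(j)); k=(abs(j[:,1])<140)&(abs(j[:,1])>40);print(np.median(j[k],0),j[k].min(0),j[k].max(0), np.polyfit(j[k][:,1],j[k][:,0],1))
yl=box&(H>20)&(H<32)&(S>150)&(p[...,2]>22)&(p[...,2]<50); print('yel',np.argwhere(yl).mean(0) if yl.any() else 0)
t=box&(p[...,2]>85)&(p[...,2]<125)
print('tumbler rim pts',t.sum()); (u,v),rr=cv2.minEnclosingCircle(np.argwhere(t)[:,::-1].astype(np.float32)); print(u,v,rr,W((u,v),110),J(W((u,v),110)), np.median(p[t],0))
bl=(H>100)&(H<135)&(S>60); bl[:, :360]=0; bl[:,440:]=0; bl[:190]=0; bl[245:]=0
el=cv2.fitEllipse(np.argwhere(bl)[:,::-1].astype(np.float32)) ; P=np.array([W((u,v),14) for v,u in np.argwhere(bl)]); print('ring',W(el[0],14),el,np.ptp(P,0))
pt=(p[...,2]>70)&(p[...,2]<100); pt[:, :405]=0; pt[:,460:]=0; pt[:180]=0; pt[240:]=0
(u,v),rr=cv2.minEnclosingCircle(np.argwhere(pt)[:,::-1].astype(np.float32)); print('pot',pt.sum(),W((u,v),84))
for nm,(u,v) in dict(purple=(337*.7,388*.7),black=(384*.7,383*.7),mug=(193*.7,263*.7)).items(): print(nm,W((u,v),100))
E
```

```text
board [[ 431.  207.   10.]
 [ 812.  196.   10.]
 [ 801. -107.   10.]
 [ 421.  -92.   10.]] [np.float64(381.0), np.float64(303.0), np.float64(380.0), np.float64(300.0)]
yaw -0.027545328005721594
origin [596.02709977  51.61675012  10.        ]
red [237 181  25  49 148] [248.18918919 204.36486486] [531.6 103.7  62. ] [-65.8  50.3] [-137.   16.] [ 1. 80.]
lever ang 0.3903374 -65.82718 50.330326
red [309 226  10   2  19] [313.73684211 226.52631579] [470.4 -84.6  24. ] [-121.8 -139.6] [-124. -152.] [-120. -126.]
foot pts 858
[-50.05756675  61.6073334 ] [-149.90825919 -128.49836275] [-42.07280143 136.72218785] [ 2.13482617e-02 -5.12622491e+01]
yel [202. 307.]
tumbler rim pts 107
285.5520324707031 221.0144500732422 9.34103012084961 [482.12877881  -1.81156199 110.        ] (np.float64(-112.38359951879112), np.float64(-56.54501404695709)) [485.61980856  -2.96131226 107.70720608]
ring [ 510.1537327  -307.03996117   14.        ] ((389.58489990234375, 213.22547912597656), (28.331790924072266, 28.95843505859375), 124.81010437011719) [82.08445329 81.96954135  0.        ]
pot 181 [ 517.62160973 -421.95353159   84.        ]
purple [343.27014677 134.26146681 100.        ]
black [353.04686024  43.92545341 100.        ]
mug [584.27924654 415.19525316 100.        ]
```

Call:
{"name": "drive_tool", "arguments": {"moves": [{"rz": 0.117}, {"rz": 0.117}, {"rz": 0.117}, {"rz": 0.117}, {"x": 18, "y": -45.7}, {"x": 18, "y": -45.7}, {"x": 18, "y": -45.7}, {"x": 18, "y": -45.7}, {"x": 18, "y": -45.7}, {"x": 18, "y": -45.7}, {"x": 18, "y": -45.7}, {"x": 18, "y": -45.7}]}}

```text
invalid input at $.moves[0]: expected keys jaw, x, y, z, rx, ry, rz
```

Call:
{"name": "drive_tool", "arguments": {"moves": [{"x": 18, "y": -45.7}, {"x": 18, "y": -45.7}, {"x": 18, "y": -45.7}, {"x": 12, "y": -40}, {}, {}]}}

```text
invalid input at $.moves[0]: expected keys jaw, x, y, z, rx, ry, rz
```

```bash
cat >> h.py <<'E'
def go(x,y,z,yaw=None):
    s=get_state(); R=cv2.Rodrigues(np.array(s['ee_rot'],float))[0]
    print('tcp',np.round(s['tcp_pos'],1),'yaw(tool x)',np.arctan2(R[1,0],R[0,0]).round(4),'F',np.round(s['force'],1),'tilt',R[:,2].round(3),'t',s['clock'],'w',s['width'])
    print('shift tool', (R.T@(np.array([x,y,z])-s['tcp_pos'])).round(1))
E
python3 - <<'E'
from h import *
a=cam('wrist','w1.png'); np.savez('w1.npz',**a); print(a['eye'],a['rotation'].round(3))
go(482,-2,76)
E
```

```text
[ 316.66829923 -514.53153155  372.86819834] [[ 0.42  -0.871 -0.256]
 [-0.908 -0.403 -0.117]
 [-0.002  0.281 -0.96 ]]
tcp [ 252.1 -544.3  218.5] yaw(tool x) 0.4338 F [ 1.  -0.7 -0.1] tilt [-0.     0.001 -1.   ] t 0.25 w 1.001594109923065
shift tool [ 436.5 -395.3  142.9]
```

View pics/w1.png

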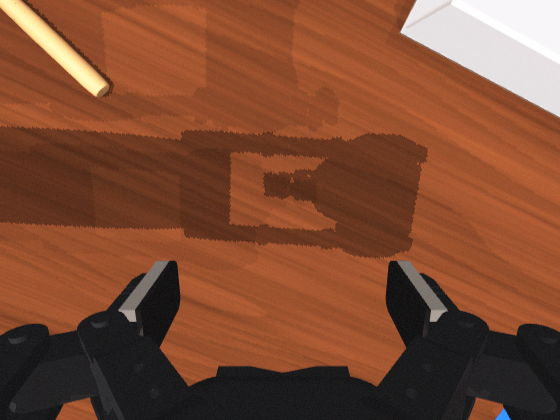

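The move was refused because every row needs all the keys. The wrist picture shows only the table and the fingers, so the camera sits on the tool's +x side.

Call:
{"name": "drive_tool", "arguments": {"moves": [{"jaw": 0, "x": 0, "y": 0, "z": 0, "rx": 0, "ry": 0, "rz": 0.117}, {"jaw": 0, "x": 0, "y": 0, "z": 0, "rx": 0, "ry": 0, "rz": 0.117}, {"jaw": 0, "x": 0, "y": 0, "z": 0, "rx": 0, "ry": 0, "rz": 0.117}, {"jaw": 0, "x": 0, "y": 0, "z": 0, "rx": 0, "ry": 0, "rz": 0.117}, {"jaw": 0, "x": 18, "y": -45.7, "z": 0, "rx": 0, "ry": 0, "rz": 0}, {"jaw": 0, "x": 18, "y": -45.7, "z": 0, "rx": 0, "ry": 0, "rz": 0}, {"jaw": 0, "x": 18, "y": -45.7, "z": 0, "rx": 0, "ry": 0, "rz": 0}, {"jaw": 0, "x": 18, "y": -45.7, "z": 0, "rx": 0, "ry": 0, "rz": 0}, {"jaw": 0, "x": 18, "y": -45.7, "z": 0, "rx": 0, "ry": 0, "rz": 0}, {"jaw": 0, "x": 18, "y": -45.7, "z": 0, "rx": 0, "ry": 0, "rz": 0}, {"jaw": 0, "x": 18, "y": -45.7, "z": 0, "rx": 0, "ry": 0, "rz": 0}, {"jaw": 0, "x": 18, "y": -45.7, "z": 0, "rx": 0, "ry": 0, "rz": 0}], "newtons": 30}}

```text
clock: 1.45
tcp_pos: [408.9, -182.1, 219.2]
ee_rot: [3.141, -0.054, 0.001]
force: [1.2, 0.0, 1.3]
width: 0.999
```

Call:
{"name": "drive_tool", "arguments": {"moves": [{"jaw": 0, "x": 18, "y": -45.7, "z": 0, "rx": 0, "ry": 0, "rz": 0}, {"jaw": 0, "x": 18, "y": -45.7, "z": 0, "rx": 0, "ry": 0, "rz": 0}, {"jaw": 0, "x": 18, "y": -45.7, "z": 0, "rx": 0, "ry": 0, "rz": 0}, {"jaw": 0, "x": 12, "y": -40, "z": 0, "rx": 0, "ry": 0, "rz": 0}, {"jaw": 0, "x": 0, "y": 0, "z": 0, "rx": 0, "ry": 0, "rz": 0}, {"jaw": 0, "x": 0, "y": 0, "z": 0, "rx": 0, "ry": 0, "rz": 0}]}}

```text
clock: 2.05
tcp_pos: [480.6, -8.5, 218.8]
ee_rot: [3.141, -0.05, -0.001]
force: [0.0, -0.6, -0.1]
width: 1.002
```

```bash
python3 - <<'E'
from h import *
a=cam('wrist','w2.png'); np.savez('w2.npz',**a)
go(482,-2,76)
E
```

```text
tcp [480.5  -9.5 219. ] yaw(tool x) -0.0336 F [-0.3 -0.8  0.8] tilt [-0.    -0.001 -1.   ] t 2.1 w 0.9977338616297101
shift tool [  1.3  -7.6 143. ]
```

View pics/w2.png

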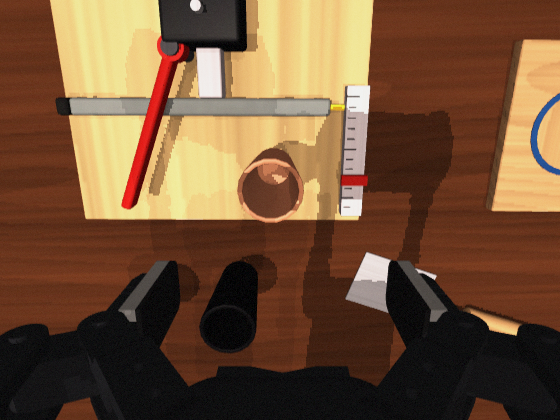

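The wrist view is clear. The rim centre is at about (271,190), the red mark at (354,181), the yellow pointer tip at about (342,106), the foot bar at rows 98–114, the lever from (172,48) to (128,207) and the collar front edge at row 47.

```bash
python3 - <<'E'
from h import *
a=dict(np.load('w2.npz')); im=a['pixels']; hsv=cv2.cvtColor(im,cv2.COLOR_RGB2HSV); H,S,V=[hsv[...,i].astype(int) for i in range(3)]
p=pts(a); v,u=np.mgrid[:420,:560]
W=lambda u,v,z: plane(a,u,v,z)
# foot: upper/lower edges of grey bar between cols 80..330 -> top z 40
g=(S<70)&(V>70)&(V<200)&(u>75)&(u<325)&(v>88)&(v<125)&((u<140)|(u>235)|True)
cen=[];
for c in list(range(80,135,5))+list(range(180,236,5))+list(range(250,322,5)):
    r=np.where(g[:,c])[0]
    if len(r)>8: cen.append([*W(c,r.min(),40)[:2],*W(c,r.max(),40)[:2],len(r)])
cen=np.array(cen); 
for k in (0,2): print('edge fit x=a*y+b',np.polyfit(cen[:,k+1],cen[:,k],1),len(cen))
print('median depth foot top',np.median(p[g][:,2]))
red=((H<5)|(H>175))&(S>180)&(V>90)
m=red&(u>330)&(u<380)&(v>165)&(v<195); P=np.array([W(c,r,24) for r,c in np.argwhere(m)]); print('mark',P.mean(0).round(1),np.ptp(P,0).round(1),np.median(p[m],0).round(1))
y=(H>22)&(H<34)&(S>170)&(u>322)&(u<350)&(v>98)&(v<114); P=np.array([W(c,r,30) for r,c in np.argwhere(y)]); print('pointer',y.sum(),P.mean(0).round(1),P.min(0).round(1),np.median(p[y],0).round(1))
l=red&(u<200)&(v>55)&(v<205)
P=np.array([W(c,r,62) for r,c in np.argwhere(l)]).astype(np.float32); f=cv2.fitLine(P[:,:2],2,0,.01,.01).ravel(); f[:2]*=np.sign(f[0]); print('lever dir',np.arctan2(-f[1],f[0]),f, 'depth',np.median(p[l][:,2]))
print('lever x range',P.min(0),P.max(0))
# tumbler rim
t=(p[...,2]>100)&(p[...,2]<120)&(u>200)&(u<320)&(v>140)&(v<230)
(cu,cv_),r=cv2.minEnclosingCircle(np.argwhere(t)[:,::-1].astype(np.float32)); print('rim',cu,cv_,r,W(cu,cv_,110),W(cu+r,cv_,110))
# strip direction
s=(S<40)&(V>200)&(u>338)&(u<372)&(v>84)&(v<218); P=np.array([W(c,r,24) for r,c in np.argwhere(s)]).astype(np.float32); R=cv2.minAreaRect(P[:,:2]); print('strip',R)
k=(V<60)&(v>15)&(v<60)&(u>150)&(u<260); print('collar front-left/right',W(161,37,68),W(246,50,68))
E
```

```text
edge fit x=a*y+b [3.73837892e-02 5.52227803e+02] 38
edge fit x=a*y+b [3.70954649e-02 5.37921108e+02] 38
median depth foot top 39.621034271187
mark [470.6 -81.   24. ] [11.2 26.6  0. ] [472.1 -79.8  30.4]
pointer 45 [543.9 -62.   30. ] [541.5 -68.6  30. ] [543.7 -62.5  31.6]
lever dir 0.4137288 [ 9.1562814e-01 -4.0202633e-01  5.3030585e+02  1.0683457e+02] depth 61.46551123159156
lever x range [462.885    71.41465  62.     ] [588.64264 140.34946  62.     ]
rim 270.09039306640625 190.02154541015625 33.149566650390625 [484.42412125   0.88359735 110.        ] [483.59306595 -24.71574719 110.        ]Traceback (most recent call last):
  File "<stdin>", line 24, in <module>
cv2.error: OpenCV(4.12.0) /io/opencv/modules/imgproc/src/convhull.cpp:143: error: (-215:Assertion failed) total >= 0 && (depth == CV_32F || depth == CV_32S) in function 'convexHull'
```

Call:
{"name": "drive_tool", "arguments": {"moves": [{"jaw": 0, "x": 3, "y": -9.5, "z": 23, "rx": 0, "ry": 0, "rz": 0}, {"jaw": 0, "x": 0, "y": 0, "z": 30, "rx": 0, "ry": 0, "rz": 0}, {"jaw": 0, "x": 0, "y": 0, "z": 30, "rx": 0, "ry": 0, "rz": 0}, {"jaw": 0, "x": 0, "y": 0, "z": 30, "rx": 0, "ry": 0, "rz": 0}, {"jaw": 0, "x": 0, "y": 0, "z": 30, "rx": 0, "ry": 0, "rz": 0}, {"jaw": 1, "x": 0, "y": 0, "z": 0, "rx": 0, "ry": 0, "rz": 0}, {"jaw": 1, "x": 0, "y": 0, "z": 0, "rx": 0, "ry": 0, "rz": 0}, {"jaw": 1, "x": 0, "y": 0, "z": 0, "rx": 0, "ry": 0, "rz": 0}, {"jaw": 1, "x": 0, "y": 0, "z": 0, "rx": 0, "ry": 0, "rz": 0}, {"jaw": 1, "x": 0, "y": 0, "z": 0, "rx": 0, "ry": 0, "rz": 0}, {"jaw": 1, "x": 0, "y": 0, "z": 0, "rx": 0, "ry": 0, "rz": 0}, {"jaw": 1, "x": 0, "y": 0, "z": 0, "rx": 0, "ry": 0, "rz": 0}], "newtons": 30}}

```text
clock: 3.3
tcp_pos: [485.1, -0.1, 78.1]
ee_rot: [3.14, -0.054, 0.005]
force: [0.7, -0.8, 6.5]
width: 0.594
```

Call:
{"name": "drive_tool", "arguments": {"moves": [{"jaw": 1, "x": 0, "y": 0, "z": 0, "rx": 0, "ry": 0, "rz": 0}, {"jaw": 1, "x": 0, "y": 0, "z": 0, "rx": 0, "ry": 0, "rz": 0}, {"jaw": 1, "x": 0, "y": 0, "z": 0, "rx": 0, "ry": 0, "rz": 0}, {"jaw": 1, "x": 0, "y": 0, "z": -10, "rx": 0, "ry": 0, "rz": 0}, {"jaw": 1, "x": 0, "y": 0, "z": -15, "rx": 0, "ry": 0, "rz": 0}]}}

```text
clock: 3.8
tcp_pos: [483.1, 0.4, 100.7]
ee_rot: [-3.141, 0.053, 0.004]
force: [1.3, 0.3, -2.6]
width: 0.598
```

```bash
python3 - <<'E'
from h import *
go(510,-307,180)
E
```

```text
tcp [4.831e+02 4.000e-01 1.007e+02] yaw(tool x) -0.034 F [ 1.3  0.3 -2.6] tilt [-0.003  0.    -1.   ] t 3.8 w 0.5976616969261855
shift tool [ 37.1 306.2 -79.5]
```

Call:
{"name": "drive_tool", "arguments": {"moves": [{"jaw": 1, "x": 0, "y": 0, "z": -25, "rx": 0, "ry": 0, "rz": 0}, {"jaw": 1, "x": 0, "y": 0, "z": -30, "rx": 0, "ry": 0, "rz": 0}, {"jaw": 1, "x": 3, "y": 25, "z": -5, "rx": 0, "ry": 0, "rz": 0}, {"jaw": 1, "x": 5, "y": 40, "z": 0, "rx": 0, "ry": 0, "rz": 0}, {"jaw": 1, "x": 5, "y": 40, "z": 0, "rx": 0, "ry": 0, "rz": 0}, {"jaw": 1, "x": 5, "y": 40, "z": 0, "rx": 0, "ry": 0, "rz": 0}, {"jaw": 1, "x": 5, "y": 40, "z": 0, "rx": 0, "ry": 0, "rz": 0}, {"jaw": 1, "x": 5, "y": 40, "z": 0, "rx": 0, "ry": 0, "rz": 0}, {"jaw": 1, "x": 5, "y": 40, "z": 0, "rx": 0, "ry": 0, "rz": 0}, {"jaw": 1, "x": 4, "y": 31, "z": 0, "rx": 0, "ry": 0, "rz": 0}, {"jaw": 1, "x": 0, "y": 10, "z": 0, "rx": 0, "ry": 0, "rz": 0}, {"jaw": 1, "x": 0, "y": 0, "z": 0, "rx": 0, "ry": 0, "rz": 0}]}}

```text
clock: 5.0
tcp_pos: [510.1, -307.9, 161.2]
ee_rot: [-3.141, 0.057, 0.001]
force: [0.6, 0.0, -1.2]
width: 0.591
```

```bash
python3 - <<'E'
from h import *
a=cam('wrist','w3.png'); np.savez('w3.npz',**a)
go(510,-307,82)
hsv=cv2.cvtColor(a['pixels'],cv2.COLOR_RGB2HSV); H,S,V=[hsv[...,i].astype(int) for i in range(3)]
p=pts(a); b=(H>100)&(H<130)&(S>100)&(abs(p[...,2]-14)<8)
P=np.array([plane(a,c,r,14) for r,c in np.argwhere(b)]).astype(np.float32); print(len(P), cv2.minEnclosingCircle(P[:,:2]) if len(P) else 0)
E
```

```text
tcp [ 510.4 -306.7  161.3] yaw(tool x) -0.0349 F [0.2 0.2 0.3] tilt [-0.     0.001 -1.   ] t 5.05 w 0.5918816470332442
shift tool [-0.4  0.4 79.3]Traceback (most recent call last):
  File "<stdin>", line 6, in <module>
cv2.error: OpenCV(4.12.0) /io/opencv/modules/imgproc/src/shapedescr.cpp:201: error: (-215:Assertion failed) count >= 0 && (depth == CV_32F || depth == CV_32S) in function 'minEnclosingCircle'
```

View pics/w3.png

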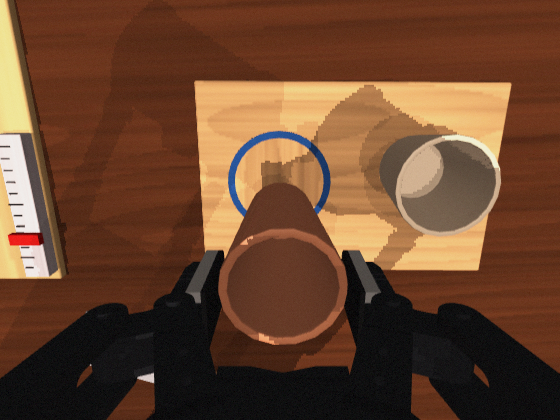

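The tumbler is held upright with its rim at (283,287). The ring's centre is at about (279,181), and the pot at (448,185) is clear.

```bash
python3 - <<'E'
from h import *
a=dict(np.load('w3.npz')); print('ring',plane(a,279,181,14),plane(a,230,181,14),plane(a,329,181,14),'tumbler rim',plane(a,283,287,185))
E
```

```text
ring [ 512.12994842 -304.90271508   14.        ] [ 513.70861443 -261.87801151   14.        ] [ 510.51932675 -348.79833284   14.        ] tumbler rim [ 506.0543121  -308.06941853  185.        ]
```

Call:
{"name": "drive_tool", "arguments": {"moves": [{"jaw": 1, "x": 2, "y": -1.5, "z": 20, "rx": 0, "ry": 0, "rz": 0}, {"jaw": 1, "x": 0, "y": 0, "z": 25, "rx": 0, "ry": 0, "rz": 0}, {"jaw": 1, "x": 0, "y": 0, "z": 20, "rx": 0, "ry": 0, "rz": 0}, {"jaw": 1, "x": 0, "y": 0, "z": 10, "rx": 0, "ry": 0, "rz": 0}, {"jaw": 1, "x": 0, "y": 0, "z": 3, "rx": 0, "ry": 0, "rz": 0}, {"jaw": 1, "x": 0, "y": 0, "z": 1.5, "rx": 0, "ry": 0, "rz": 0}, {"jaw": 1, "x": 0, "y": 0, "z": 0, "rx": 0, "ry": 0, "rz": 0}, {"jaw": 1, "x": 0, "y": 0, "z": 0, "rx": 0, "ry": 0, "rz": 0}]}}

```text
clock: 5.85
tcp_pos: [513.1, -305.8, 82.9]
ee_rot: [3.14, -0.054, 0.003]
force: [0.8, 0.3, -1.2]
width: 0.594
```

Call:
{"name": "drive_tool", "arguments": {"moves": [{"jaw": 1, "x": 0, "y": 0, "z": 1, "rx": 0, "ry": 0, "rz": 0}, {"jaw": 1, "x": 0, "y": 0, "z": 1, "rx": 0, "ry": 0, "rz": 0}, {"jaw": 1, "x": 0, "y": 0, "z": 0, "rx": 0, "ry": 0, "rz": 0}]}}

```text
clock: 6.15
tcp_pos: [513.5, -305.9, 82.2]
ee_rot: [3.14, -0.054, 0.005]
force: [-0.4, 1.7, 5.5]
width: 0.59
```

Call:
{"name": "drive_tool", "arguments": {"moves": [{"jaw": 0.3, "x": 0, "y": 0, "z": 0, "rx": 0, "ry": 0, "rz": 0}, {"jaw": 0.1, "x": 0, "y": 0, "z": 0, "rx": 0, "ry": 0, "rz": 0}, {"jaw": 0.1, "x": 0, "y": 0, "z": 0, "rx": 0, "ry": 0, "rz": 0}, {"jaw": 0.1, "x": 0, "y": 0, "z": 0, "rx": 0, "ry": 0, "rz": 0}, {"jaw": 0.1, "x": 0, "y": 0, "z": 0, "rx": 0, "ry": 0, "rz": 0}, {"jaw": 0.1, "x": 0, "y": 0, "z": -15, "rx": 0, "ry": 0, "rz": 0}, {"jaw": 0.1, "x": 0, "y": 0, "z": -25, "rx": 0, "ry": 0, "rz": 0}, {"jaw": 0.1, "x": 0, "y": 0, "z": -35, "rx": 0, "ry": 0, "rz": 0}, {"jaw": 0.1, "x": 0, "y": 0, "z": -35, "rx": 0, "ry": 0, "rz": 0}, {"jaw": 0.1, "x": 0, "y": 0, "z": 0, "rx": 0, "ry": 0, "rz": 0}]}}

```text
clock: 7.15
tcp_pos: [514.4, -306.7, 198.0]
ee_rot: [3.135, -0.054, 0.015]
force: [-0.9, -0.7, 1.4]
width: 0.9
```

```bash
python3 - <<'E'
from h import *
a=cam('wrist','w4.png'); np.savez('w4.npz',**a); go(534,145,150)
E
```

```text
tcp [ 513.8 -306.4  194.8] yaw(tool x) -0.0342 F [-0.8 -0.1 -0.5] tilt [ 0.007 -0.004 -1.   ] t 7.2 w 0.8975610010511343
shift tool [   4.5 -452.    42.9]
```

View pics/w4.png

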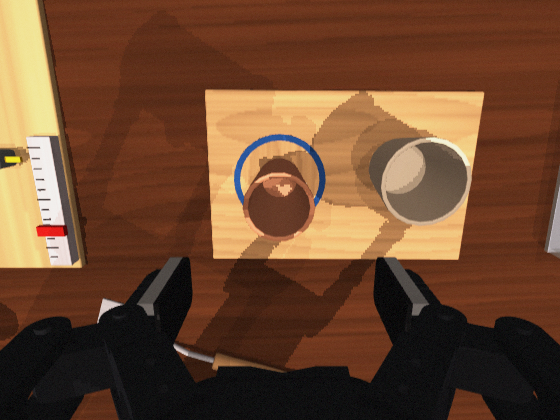

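The tumbler stands inside the ring with its rim at (279,206) and base at about (278,170), and the pot is untouched. Next I'll move above the lever side of the foot with the jaws shut.

Call:
{"name": "drive_tool", "arguments": {"moves": [{"jaw": 0.3, "x": 5, "y": -46, "z": 0, "rx": 0, "ry": 0, "rz": 0}, {"jaw": 1, "x": 5, "y": -46, "z": 0, "rx": 0, "ry": 0, "rz": 0}, {"jaw": 1, "x": 5, "y": -46, "z": 0, "rx": 0, "ry": 0, "rz": 0}, {"jaw": 1, "x": 5, "y": -46, "z": 0, "rx": 0, "ry": 0, "rz": 0}, {"jaw": 1, "x": 5, "y": -46, "z": 0, "rx": 0, "ry": 0, "rz": 0}, {"jaw": 1, "x": 5, "y": -46, "z": 0, "rx": 0, "ry": 0, "rz": 0}, {"jaw": 1, "x": 5, "y": -46, "z": 0, "rx": 0, "ry": 0, "rz": 0}, {"jaw": 1, "x": 5, "y": -46, "z": 0, "rx": 0, "ry": 0, "rz": 0}, {"jaw": 1, "x": 5, "y": -46, "z": 0, "rx": 0, "ry": 0, "rz": 0}, {"jaw": 1, "x": 5, "y": -46, "z": 0, "rx": 0, "ry": 0, "rz": 0}, {"jaw": 1, "x": 0, "y": 0, "z": 0, "rx": 0, "ry": 0, "rz": 0}, {"jaw": 1, "x": 0, "y": 0, "z": 0, "rx": 0, "ry": 0, "rz": 0}]}}

```text
clock: 8.4
tcp_pos: [577.7, 153.3, 188.6]
ee_rot: [3.14, -0.05, -0.003]
force: [-0.1, -1.6, 0.2]
width: -0.002
```

```bash
python3 - <<'E'
from h import *
a=cam('wrist','w5.png'); np.savez('w5.npz',**a)
go(580,152.5,38)
w=dict(np.load('w4.npz')); im=w['pixels']; hsv=cv2.cvtColor(im,cv2.COLOR_RGB2HSV); H,S,V=[hsv[...,i].astype(int) for i in range(3)]; v,u=np.mgrid[:420,:560]
m=((H<5)|(H>175))&(S>180)&(V>90)&(u>30)&(u<72)&(v>215)&(v<245); y=(H>22)&(H<34)&(S>170)&(u<24)&(v>145)&(v<170)
ex=np.array([.9993,-.037])
for z in (24,30): print(z,[np.array([plane(w,c,r,zz)[:2] for r,c in np.argwhere(k)]).mean(0) for k,zz in ((m,z),(y,30))], [ex@np.array([plane(w,c,r,zz)[:2] for r,c in np.argwhere(k)]).mean(0) for k,zz in ((m,z),(y,30))])
print(np.median(pts(w)[m],0))
E
```

```text
tcp [577.9 152.2 188.9] yaw(tool x) -0.0338 F [ 1.1 -0.2 -0.1] tilt [-0.001 -0.001 -1.   ] t 8.45 w 0.005399397466081367
shift tool [  2.3  -0.5 150.9]
24 [array([470.08718808, -75.90842047]), array([542.84791776, -60.60667439])] [np.float64(472.5667386077442), np.float64(544.7103711727958)]
30 [array([472.16181497, -80.14317677]), array([542.84791776, -60.60667439])] [np.float64(474.7965992406175), np.float64(544.7103711727958)]
[472.31113501 -80.48169531  30.2271295 ]
```

View pics/w5.png

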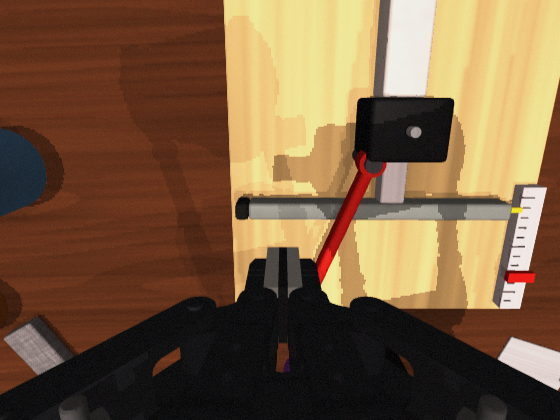

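The jaws are shut and the tips point between the cap and the lever. The bar is at rows 199–219, the black cap at (243,208) and the lever runs from (372,165) to (320,280), so the way down at the TCP is free. I'll descend.

Call:
{"name": "drive_tool", "arguments": {"moves": [{"jaw": 1, "x": 3, "y": 0, "z": 30, "rx": 0, "ry": 0, "rz": 0}, {"jaw": 1, "x": 0, "y": 0, "z": 35, "rx": 0, "ry": 0, "rz": 0}, {"jaw": 1, "x": 0, "y": 0, "z": 35, "rx": 0, "ry": 0, "rz": 0}, {"jaw": 1, "x": 0, "y": 0, "z": 25, "rx": 0, "ry": 0, "rz": 0}, {"jaw": 1, "x": 0, "y": 0, "z": 15, "rx": 0, "ry": 0, "rz": 0}, {"jaw": 1, "x": 0, "y": 0, "z": 10, "rx": 0, "ry": 0, "rz": 0}, {"jaw": 1, "x": 0, "y": 0, "z": 0, "rx": 0, "ry": 0, "rz": 0}, {"jaw": 1, "x": 0, "y": 0, "z": 0, "rx": 0, "ry": 0, "rz": 0}]}}

```text
clock: 9.25
tcp_pos: [582.0, 152.2, 41.0]
ee_rot: [-3.141, 0.055, -0.003]
force: [0.1, -0.3, 0.6]
width: -0.0
```

Call:
{"name": "drive_tool", "arguments": {"moves": [{"jaw": 1, "x": -3, "y": 0, "z": 0, "rx": 0, "ry": 0, "rz": 0}, {"jaw": 1, "x": -3, "y": 0, "z": 0, "rx": 0, "ry": 0, "rz": 0}, {"jaw": 1, "x": -2, "y": 0, "z": 0, "rx": 0, "ry": 0, "rz": 0}, {"jaw": 1, "x": -2, "y": 0, "z": 0, "rx": 0, "ry": 0, "rz": 0}, {"jaw": 1, "x": 0, "y": 0, "z": 0, "rx": 0, "ry": 0, "rz": 0}]}}

```text
clock: 9.75
tcp_pos: [571.0, 152.9, 39.8]
ee_rot: [-3.141, 0.053, -0.0]
force: [0.2, -0.4, 0.2]
width: -0.005
```

Call:
{"name": "drive_tool", "arguments": {"moves": [{"jaw": 1, "x": -1.5, "y": 0, "z": 0, "rx": 0, "ry": 0, "rz": 0}, {"jaw": 1, "x": -1.5, "y": 0, "z": 0, "rx": 0, "ry": 0, "rz": 0}, {"jaw": 1, "x": 0, "y": 0, "z": 0, "rx": 0, "ry": 0, "rz": 0}]}}

```text
clock: 10.05
tcp_pos: [568.0, 152.9, 39.5]
ee_rot: [3.141, -0.054, -0.0]
force: [-0.4, 0.4, 0.6]
width: 0.003
```

Call:
{"name": "drive_tool", "arguments": {"moves": [{"jaw": 1, "x": -1.5, "y": 0, "z": 0, "rx": 0, "ry": 0, "rz": 0}, {"jaw": 1, "x": -1.5, "y": 0, "z": 0, "rx": 0, "ry": 0, "rz": 0}, {"jaw": 1, "x": 0, "y": 0, "z": 0, "rx": 0, "ry": 0, "rz": 0}]}}

```text
clock: 10.35
tcp_pos: [565.1, 153.0, 39.6]
ee_rot: [-3.141, 0.054, 0.0]
force: [-0.2, 0.9, 0.6]
width: 0.004
```

Call:
{"name": "drive_tool", "arguments": {"moves": [{"jaw": 1, "x": -2, "y": 0, "z": 0, "rx": 0, "ry": 0, "rz": 0}, {"jaw": 1, "x": -2, "y": 0, "z": 0, "rx": 0, "ry": 0, "rz": 0}, {"jaw": 1, "x": -2, "y": 0, "z": 0, "rx": 0, "ry": 0, "rz": 0}, {"jaw": 1, "x": -2, "y": 0, "z": 0, "rx": 0, "ry": 0, "rz": 0}, {"jaw": 1, "x": 0, "y": 0, "z": 0, "rx": 0, "ry": 0, "rz": 0}]}}

```text
clock: 10.85
tcp_pos: [557.0, 153.2, 39.6]
ee_rot: [3.141, -0.054, -0.0]
force: [0.7, -0.2, 0.3]
width: 0.003
```

```bash
python3 - <<'E'
from h import *
a=cam('wrist','w6.png'); go(497,149,39)
E
```

```text
tcp [557.1 153.3  39.6] yaw(tool x) -0.0341 F [-0.2 -0.2 -0.1] tilt [ 0.  0. -1.] t 10.9 w -0.00019699537941497776
shift tool [-59.9   6.3   0.6]
```

View pics/w6.png

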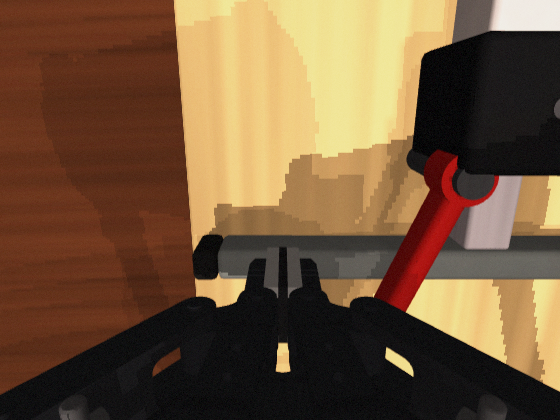

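```bash
python3 - <<'E'
from h import *
a=cam('wrist'); p=pts(a)
for r in range(225,345,8): print(r,[tuple(p[r,c].round(0)) for c in (230,262,274,292,345)])
E
```

```text
225 [(np.float64(562.0), np.float64(182.0), np.float64(10.0)), (np.float64(562.0), np.float64(164.0), np.float64(11.0)), (np.float64(561.0), np.float64(158.0), np.float64(9.0)), (np.float64(560.0), np.float64(148.0), np.float64(9.0)), (np.float64(560.0), np.float64(118.0), np.float64(10.0))]
233 [(np.float64(557.0), np.float64(183.0), np.float64(10.0)), (np.float64(557.0), np.float64(165.0), np.float64(10.0)), (np.float64(556.0), np.float64(158.0), np.float64(9.0)), (np.float64(556.0), np.float64(148.0), np.float64(10.0)), (np.float64(555.0), np.float64(118.0), np.float64(9.0))]
241 [(np.float64(559.0), np.float64(180.0), np.float64(26.0)), (np.float64(559.0), np.float64(164.0), np.float64(27.0)), (np.float64(558.0), np.float64(158.0), np.float64(26.0)), (np.float64(558.0), np.float64(148.0), np.float64(27.0)), (np.float64(557.0), np.float64(121.0), np.float64(26.0))]
249 [(np.float64(559.0), np.float64(179.0), np.float64(37.0)), (np.float64(558.0), np.float64(163.0), np.float64(36.0)), (np.float64(568.0), np.float64(156.0), np.float64(57.0)), (np.float64(567.0), np.float64(149.0), n
[... 2636 characters left out ...]
0), np.float64(150.0), np.float64(106.0)), (np.float64(563.0), np.float64(134.0), np.float64(103.0))]
329 [(np.float64(575.0), np.float64(165.0), np.float64(120.0)), (np.float64(573.0), np.float64(158.0), np.float64(119.0)), (np.float64(560.0), np.float64(156.0), np.float64(100.0)), (np.float64(559.0), np.float64(150.0), np.float64(99.0)), (np.float64(573.0), np.float64(137.0), np.float64(119.0))]
337 [(np.float64(574.0), np.float64(165.0), np.float64(123.0)), (np.float64(574.0), np.float64(158.0), np.float64(123.0)), (np.float64(557.0), np.float64(156.0), np.float64(100.0)), (np.float64(556.0), np.float64(150.0), np.float64(100.0)), (np.float64(573.0), np.float64(138.0), np.float64(122.0))]
```

```bash
python3 - <<'E'
from h import *
for n,c,tz in (('w2',(165,398),219),('w4',(180,385),195),('w5',(274,292),189),('w3',(215,350),161)):
    a=dict(np.load(n+'.npz')); p=pts(a)
    for cc in c:
        q=p[235:330,cc]; k=q[:,2]>35; i=np.where(k&(abs(q[:,2]-tz)<70))[0][:4]; print(n,'tcp z',tz,235+i,q[i].round(0).tolist(), a['eye'][2])
E
```

```text
w2 tcp z 219 [261 262 263 264] [[492.0, 37.0, 248.0], [492.0, 37.0, 249.0], [493.0, 36.0, 250.0], [492.0, 36.0, 251.0]] 373.2986350841671
w2 tcp z 219 [261 262 263 264] [[490.0, -54.0, 248.0], [490.0, -54.0, 249.0], [490.0, -53.0, 250.0], [490.0, -53.0, 251.0]] 373.2986350841671
w4 tcp z 195 [257 258 259 260] [[526.0, -266.0, 223.0], [526.0, -266.0, 224.0], [526.0, -266.0, 225.0], [526.0, -267.0, 226.0]] 353.21528393318164
w4 tcp z 195 [257 258 259 260] [[523.0, -348.0, 224.0], [523.0, -347.0, 226.0], [523.0, -348.0, 225.0], [523.0, -347.0, 227.0]] 353.21528393318164
w5 tcp z 189 [248 249 250 251] [[588.0, 157.0, 205.0], [588.0, 157.0, 206.0], [588.0, 156.0, 207.0], [589.0, 156.0, 209.0]] 342.96004043636094
w5 tcp z 189 [248 249 250 251] [[588.0, 149.0, 206.0], [588.0, 149.0, 206.0], [588.0, 149.0, 207.0], [588.0, 149.0, 209.0]] 342.96004043636094
w3 tcp z 161 [251 252 253 254] [[522.0, -280.0, 182.0], [521.0, -280.0, 180.0], [522.0, -281.0, 183.0], [521.0, -281.0, 183.0]] 315.63662239215785
w3 tcp z 161 [251 252 253 254] [[519.0, -337.0, 180.0], [519.0, -336.0, 181.0], [520.0, -336.0, 183.0], [520.0, -336.0, 186.0]] 315.63662239215785
```

Depth and the missing contact agree: the shut tips are about 16 mm behind the reported TCP (z≈56 at TCP z≈40), so the fingers are above the bar. I'll back off to the collar side and go lower in small steps.

Call:
{"name": "drive_tool", "arguments": {"moves": [{"jaw": 1, "x": 12, "y": 0, "z": 0, "rx": 0, "ry": 0, "rz": 0}, {"jaw": 1, "x": 13, "y": 0, "z": 0, "rx": 0, "ry": 0, "rz": 0}, {"jaw": 1, "x": 0, "y": 0, "z": 0, "rx": 0, "ry": 0, "rz": 0}, {"jaw": 1, "x": 0, "y": 0, "z": 5, "rx": 0, "ry": 0, "rz": 0}, {"jaw": 1, "x": 0, "y": 0, "z": 5, "rx": 0, "ry": 0, "rz": 0}, {"jaw": 1, "x": 0, "y": 0, "z": 3, "rx": 0, "ry": 0, "rz": 0}, {"jaw": 1, "x": 0, "y": 0, "z": 0, "rx": 0, "ry": 0, "rz": 0}]}}

```text
clock: 11.65
tcp_pos: [581.4, 152.3, 25.5]
ee_rot: [3.141, -0.053, -0.003]
force: [-0.2, -0.4, 0.8]
width: 0.001
```

Call:
{"name": "drive_tool", "arguments": {"moves": [{"jaw": 1, "x": 0, "y": 0, "z": 4, "rx": 0, "ry": 0, "rz": 0}, {"jaw": 1, "x": 0, "y": 0, "z": 4, "rx": 0, "ry": 0, "rz": 0}, {"jaw": 1, "x": 0, "y": 0, "z": 2, "rx": 0, "ry": 0, "rz": 0}, {"jaw": 1, "x": 0, "y": 0, "z": 0, "rx": 0, "ry": 0, "rz": 0}]}}

```text
clock: 12.05
tcp_pos: [581.9, 152.3, 16.0]
ee_rot: [3.141, -0.054, -0.001]
force: [-0.1, 0.1, 0.1]
width: -0.004
```

```bash
python3 - <<'E'
from h import *
a=cam('wrist','w7.png'); np.savez('w7.npz',**a); p=pts(a); go(582,153,6)
for r in range(215,300,6): print(r,[p[r,c].round(0).tolist() for c in (262,274,292)])
E
```

```text
tcp [582.1 152.4  16.3] yaw(tool x) -0.0342 F [-0.5 -0.   0.6] tilt [-0. -0. -1.] t 12.1 w -0.004267136006867282
shift tool [-0.1 -0.6 10.3]
215 [[600.0, 162.0, 10.0], [600.0, 156.0, 11.0], [599.0, 147.0, 10.0]]
221 [[597.0, 162.0, 11.0], [596.0, 156.0, 10.0], [596.0, 147.0, 10.0]]
227 [[594.0, 162.0, 10.0], [593.0, 156.0, 10.0], [593.0, 147.0, 11.0]]
233 [[590.0, 162.0, 9.0], [590.0, 156.0, 10.0], [590.0, 147.0, 11.0]]
239 [[587.0, 162.0, 9.0], [587.0, 156.0, 9.0], [587.0, 147.0, 11.0]]
245 [[584.0, 162.0, 10.0], [584.0, 156.0, 9.0], [584.0, 148.0, 10.0]]
251 [[581.0, 162.0, 10.0], [592.0, 155.0, 35.0], [592.0, 148.0, 36.0]]
257 [[577.0, 163.0, 9.0], [592.0, 155.0, 41.0], [592.0, 148.0, 41.0]]
263 [[588.0, 160.0, 39.0], [592.0, 155.0, 47.0], [592.0, 148.0, 47.0]]
269 [[589.0, 160.0, 45.0], [592.0, 155.0, 51.0], [592.0, 148.0, 52.0]]
275 [[588.0, 160.0, 49.0], [592.0, 155.0, 56.0], [592.0, 149.0, 57.0]]
281 [[588.0, 160.0, 53.0], [592.0, 155.0, 60.0], [592.0, 149.0, 61.0]]
287 [[594.0, 159.0, 67.0], [592.0, 155.0, 65.0], [592.0, 149.0, 65.0]]
293 [[595.0, 158.0, 73.0], [594.0, 155.0, 71.0], [594.0, 149.0, 71.0]]
299 [[594.0, 158.0, 74.0], [594.0, 154.0, 75.0], [594.0, 149.0, 75.0]]
```

Call:
{"name": "drive_tool", "arguments": {"moves": [{"jaw": 1, "x": 0, "y": 0, "z": 4, "rx": 0, "ry": 0, "rz": 0}, {"jaw": 1, "x": 0, "y": 0, "z": 4, "rx": 0, "ry": 0, "rz": 0}, {"jaw": 1, "x": 0, "y": 0, "z": 2.5, "rx": 0, "ry": 0, "rz": 0}, {"jaw": 1, "x": 0, "y": 0, "z": 0, "rx": 0, "ry": 0, "rz": 0}]}}

```text
clock: 12.5
tcp_pos: [581.8, 152.3, 5.3]
ee_rot: [3.141, -0.054, -0.002]
force: [-0.4, -0.0, 0.1]
width: 0.001
```

Call:
{"name": "drive_tool", "arguments": {"moves": [{"jaw": 1, "x": -4, "y": 0, "z": 0, "rx": 0, "ry": 0, "rz": 0}, {"jaw": 1, "x": -4, "y": 0, "z": 0, "rx": 0, "ry": 0, "rz": 0}, {"jaw": 1, "x": -3, "y": 0, "z": 0, "rx": 0, "ry": 0, "rz": 0}, {"jaw": 1, "x": -1.5, "y": 0, "z": 0, "rx": 0, "ry": 0, "rz": 0}, {"jaw": 1, "x": -1.5, "y": 0, "z": 0, "rx": 0, "ry": 0, "rz": 0}, {"jaw": 1, "x": -1.5, "y": 0, "z": 0, "rx": 0, "ry": 0, "rz": 0}, {"jaw": 1, "x": 0, "y": 0, "z": 0, "rx": 0, "ry": 0, "rz": 0}]}}

```text
clock: 13.2
tcp_pos: [567.0, 153.0, 6.3]
ee_rot: [-3.141, 0.054, -0.001]
force: [3.4, 0.5, -1.9]
width: -0.001
```

Call:
{"name": "drive_tool", "arguments": {"moves": [{"jaw": 1, "x": -5, "y": 0, "z": 0, "rx": 0, "ry": 0, "rz": 0}, {"jaw": 1, "x": -5, "y": 0, "z": 0, "rx": 0, "ry": 0, "rz": 0}, {"jaw": 1, "x": -5, "y": 0, "z": 0, "rx": 0, "ry": 0, "rz": 0}, {"jaw": 1, "x": -5, "y": 0, "z": 0, "rx": 0, "ry": 0, "rz": 0}, {"jaw": 1, "x": -5, "y": 0, "z": 0, "rx": 0, "ry": 0, "rz": 0}, {"jaw": 1, "x": -5, "y": 0, "z": 0, "rx": 0, "ry": 0, "rz": 0}, {"jaw": 1, "x": -5, "y": 0, "z": 0, "rx": 0, "ry": 0, "rz": 0}, {"jaw": 1, "x": -5, "y": 0, "z": 0, "rx": 0, "ry": 0, "rz": 0}, {"jaw": 1, "x": -5, "y": 0, "z": 0, "rx": 0, "ry": 0, "rz": 0}, {"jaw": 1, "x": -5, "y": 0, "z": 0, "rx": 0, "ry": 0, "rz": 0}, {"jaw": 1, "x": -5, "y": 0, "z": 0, "rx": 0, "ry": 0, "rz": 0}, {"jaw": 1, "x": 0, "y": 0, "z": 0, "rx": 0, "ry": 0, "rz": 0}]}}

```text
clock: 14.4
tcp_pos: [511.8, 154.9, 6.4]
ee_rot: [-3.141, 0.054, -0.002]
force: [5.9, 1.3, -2.5]
width: -0.003
```

```bash
cat > chk.py <<'E'
from h import *
import sys
go(499,152,5)
out=[]
for n in ('top','scene'):
    a=cam(n); hsv=cv2.cvtColor(a['pixels'],cv2.COLOR_RGB2HSV); H,S,V=[hsv[...,i].astype(int) for i in range(3)]
    p=pts(a); ex=np.array([.9993,-.037]); ey=np.array([.037,.9993]); O=np.array([596.3,51.7])
    J=lambda P:np.stack([(P[...,:2]-O)@ex,(P[...,:2]-O)@ey],-1)
    v,u=np.mgrid[:420,:560]; e=np.asarray(a['eye']); 
    f=210/np.tan(np.radians(a['fov_y'])/2); d=np.stack([(u-a['cx'])/f,(v-a['cy'])/f,np.ones(u.shape)],-1)@a['rotation'].T
    P30=e+d*((30-e[2])/d[...,2])[...,None]; j=J(P30)
    red=((H<6)|(H>174))&(S>130)&(V>70)
    m=red&(abs(j[...,1]+135)<20)&(j[...,0]>-150)&(j[...,0]<-70)
    y=(H>20)&(H<34)&(S>150)&(V>90)&(abs(j[...,1]+118)<14)&(j[...,0]>-160)&(j[...,0]<-20)
    g=(S<90)&(V>60)&(V<210)&(j[...,1]<-60)&(j[...,1]>-108)
    P40=e+d*((40-e[2])/d[...,2])[...,None]; j40=J(P40); b=(abs(p[...,2]-40)<6)&(j40[...,1]<-30)&(j40[...,1]>-105)&(j40[...,0]>-160)&(j40[...,0]<-20)
    print(n,'mark',m.sum(),j[m].mean(0).round(1),'pointer',y.sum(),j[y].mean(0).round(1),'bar',b.sum(),np.median(j40[b],0).round(1), 'bar x range',np.percentile(j40[b][:,0],[5,95]).round(1) if b.any() else 0)
    P62=e+d*((62-e[2])/d[...,2])[...,None]; j62=J(P62); l=red&(S>150)&(j62[...,1]>5)&(j62[...,1]<110)&(j62[...,0]>-160)&(j62[...,0]<-15)
    if l.sum()>15:
        F=cv2.fitLine(j62[l].astype(np.float32),2,0,.01,.01).ravel(); F[:2]*=np.sign(F[0]); print('  lever',l.sum(),np.arctan2(-F[1],F[0]).round(3),F[2:].round(1))
    if len(sys.argv)>1: cv2.imwrite(f'pics/{sys.argv[1]}_{n}.png',cv2.resize(cv2.cvtColor(a['pixels'],cv2.COLOR_RGB2BGR)[130:290,180:390],None,fx=3,fy=3,interpolation=cv2.INTER_CUBIC))
E
python3 chk.py c1
```

```text
tcp [511.8 154.9   6.4] yaw(tool x) -0.0341 F [ 5.9  1.3 -2.5] tilt [ 0.001  0.    -1.   ] t 14.4 w -0.0027923855253393698
shift tool [-12.7   3.4   1.3]
top mark 20 [-120.8 -142.1] pointer 4 [-108.1 -116.9] bar 135 [-108.7  -70.9] bar x range [-116.1 -101.9]
  lever 61 0.374 [-62.1  48.2]
scene mark 18 [-119.4 -135.7] pointer 7 [-109.1 -115.6] bar 116 [-104.6  -67.6] bar x range [-115.2  -94.5]
  lever 97 0.391 [-50.8  53.2]
```

View pics/c1_scene.png

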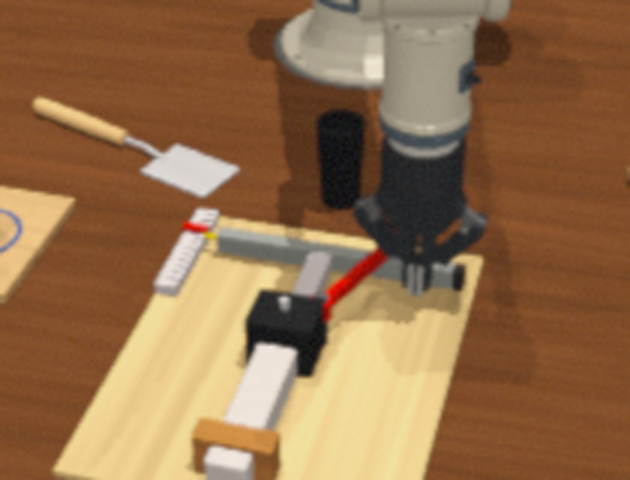

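The scene crop shows the fingers behind the bar's lever side (417,275), the leg drawn, the yellow pointer at (211,236) and the mark at (196,228). About 12 mm remain.

Call:
{"name": "drive_tool", "arguments": {"moves": [{"jaw": 1, "x": -3, "y": 0, "z": 0, "rx": 0, "ry": 0, "rz": 0}, {"jaw": 1, "x": -3, "y": 0, "z": 0, "rx": 0, "ry": 0, "rz": 0}, {"jaw": 1, "x": -3, "y": 0, "z": 0, "rx": 0, "ry": 0, "rz": 0}, {"jaw": 1, "x": -3, "y": 0, "z": 0, "rx": 0, "ry": 0, "rz": 0}, {"jaw": 1, "x": 0, "y": 0, "z": 0, "rx": 0, "ry": 0, "rz": 0}, {"jaw": 1, "x": 0, "y": 0, "z": 0, "rx": 0, "ry": 0, "rz": 0}]}}

```text
clock: 15.1
tcp_pos: [500.2, 155.3, 6.4]
ee_rot: [-3.141, 0.054, -0.003]
force: [6.0, 1.9, -2.4]
width: 0.0
```

```bash
cat > sub.py <<'E'
from h import *
go(499,152,5)
a=cam('top'); im=a['pixels'].astype(float); ex=np.array([.9993,-.037]); O=np.array([596.3,51.7])
J=lambda u,v,z: (plane(a,u,v,z)[:2]-O)@ex
# mark: redness-weighted rows on the strip
r=np.clip(im[...,0]-im[...,1]-60,0,None)[219:238,308:320]; v,u=np.mgrid[219:238,308:320]; um=(r*u).sum()/r.sum(); vm=(r*v).sum()/r.sum(); M=J(um,vm,30)
# bar: blueness (grey) vs wood, rows profile for columns just inside -y end
b=im[...,2]; res=[]
for c in range(280,302):
    q=b[205:238,c]; e=np.gradient(cv2.GaussianBlur(q[:,None],(1,3),0)[:,0]); i0,i1=np.argmax(e),np.argmin(e)
    def pk(e,i): w=abs(e[max(i-1,0):i+2]); return (w*np.arange(max(i-1,0),max(i-1,0)+len(w))).sum()/w.sum()
    res.append([J(c,205+pk(e,i0),40),J(c,205+pk(e,i1),40)])
res=np.array(res); print('mark',um.round(1),vm.round(2),M.round(2),'bar edges',np.median(res,0).round(2),'centre',np.median(res.mean(1)).round(2),res.mean(1).std().round(2))
E
python3 sub.py; python3 chk.py c2
```

```text
tcp [500.2 155.3   6.4] yaw(tool x) -0.0342 F [ 6.   1.9 -2.4] tilt [ 0.002  0.    -1.   ] t 15.1 w 0.00036246479217336326
shift tool [-1.1  3.4  1.3]
mark 313.5 226.38 -120.6 bar edges [-115.12 -125.04] centre -120.06 3.09
tcp [500.2 155.3   6.3] yaw(tool x) -0.0342 F [ 6.1  1.3 -2.8] tilt [ 0.002  0.    -1.   ] t 15.15 w 0.0033366638644032817
shift tool [-1.1  3.4  1.3]
top mark 20 [-120.8 -142.1] pointer 3 [-119.4 -118. ] bar 135 [-120.5  -71.5] bar x range [-127.5 -113.3]
  lever 61 0.382 [-58.4  47.2]
scene mark 18 [-119.1 -136.8] pointer 4 [-123.1 -116.2] bar 116 [-116.3  -65.5] bar x range [-126.9 -105.2]
  lever 109 0.387 [-56.3  55.5]
```

View pics/c2_top.png

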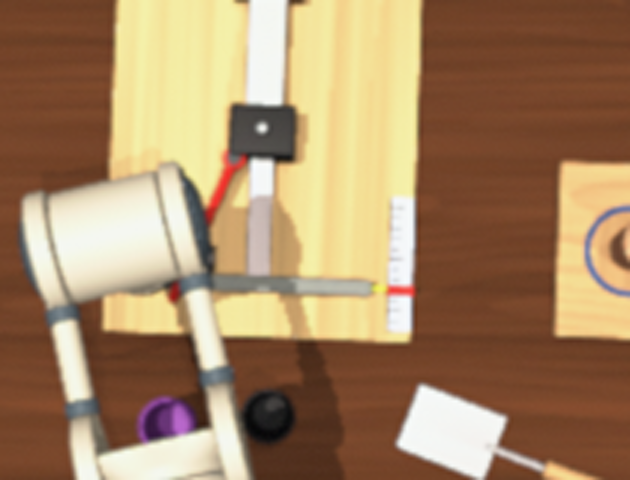

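The top crop shows the pointer tip at (378,289), about level with the mark at (401,291) once the jig's yaw is allowed for. The lever is still open, at about 0.38 rad. Roughly 0.7 mm more will do, and then I'll push the lever towards -y (tool +y).

Call:
{"name": "drive_tool", "arguments": {"moves": [{"jaw": 1, "x": -0.7, "y": 0, "z": 0, "rx": 0, "ry": 0, "rz": 0}, {"jaw": 1, "x": 0, "y": 0, "z": 0, "rx": 0, "ry": 0, "rz": 0}, {"jaw": 1, "x": 0, "y": 4, "z": 0, "rx": 0, "ry": 0, "rz": 0}, {"jaw": 1, "x": 0, "y": 4, "z": 0, "rx": 0, "ry": 0, "rz": 0}, {"jaw": 1, "x": 0, "y": 4, "z": 0, "rx": 0, "ry": 0, "rz": 0}, {"jaw": 1, "x": 0, "y": 4, "z": 0, "rx": 0, "ry": 0, "rz": 0}, {"jaw": 1, "x": 0, "y": 4, "z": 0, "rx": 0, "ry": 0, "rz": 0}, {"jaw": 1, "x": 0, "y": 4, "z": 0, "rx": 0, "ry": 0, "rz": 0}, {"jaw": 1, "x": 0, "y": 0, "z": 0, "rx": 0, "ry": 0, "rz": 0}]}}

```text
clock: 16.15
tcp_pos: [499.4, 132.5, 7.9]
ee_rot: [-3.138, 0.053, -0.006]
force: [5.4, 4.6, 2.9]
width: -0.001
```

```bash
python3 sub.py; python3 chk.py
```

```text
tcp [499.4 132.5   7.9] yaw(tool x) -0.034 F [5.4 4.6 2.9] tilt [ 0.004  0.003 -1.   ] t 16.15 w -0.0014686393418735582
shift tool [ -1.  -19.5   3. ]
mark 313.5 226.38 -120.59 bar edges [-115.16 -125.03] centre -120.03 4.47
tcp [499.4 132.5   7.9] yaw(tool x) -0.034 F [4.7 3.6 4.3] tilt [ 0.004  0.003 -1.   ] t 16.2 w 0.003699993535307031
shift tool [ -1.  -19.5   2.9]
top mark 20 [-120.8 -142.1] pointer 4 [-119.6 -118.7] bar 133 [-120.2  -71.4] bar x range [-127.6 -113.3]
  lever 36 0.217 [-76.7  41.4]
scene mark 19 [-119.4 -136.3] pointer 4 [-123.1 -116.2] bar 111 [-116.8  -65.6] bar x range [-127.  -105.8]
  lever 95 0.233 [-56.3  44.4]
```

Call:
{"name": "drive_tool", "arguments": {"moves": [{"jaw": 1, "x": 0, "y": 0, "z": -2.5, "rx": 0, "ry": 0, "rz": 0}, {"jaw": 1, "x": 0, "y": 0, "z": -2.5, "rx": 0, "ry": 0, "rz": 0}, {"jaw": 1, "x": 0, "y": 3, "z": 0, "rx": 0, "ry": 0, "rz": 0}, {"jaw": 1, "x": 0, "y": 3, "z": 0, "rx": 0, "ry": 0, "rz": 0}, {"jaw": 1, "x": 0, "y": 3, "z": 0, "rx": 0, "ry": 0, "rz": 0}, {"jaw": 1, "x": 0, "y": 0, "z": 0, "rx": 0, "ry": 0, "rz": 0}]}}

```text
clock: 16.9
tcp_pos: [498.9, 123.6, 12.2]
ee_rot: [-3.138, 0.053, -0.005]
force: [5.3, 5.0, 0.5]
width: 0.001
```

```bash
python3 chk.py; python3 - <<'E'
from h import *
a=cam('wrist','w8.png'); p=pts(a)
for r in range(250,330,8): print(r,[p[r,c].round(0).tolist() for c in (274,292,310,325,340)])
E
```

```text
tcp [498.9 123.6  12.2] yaw(tool x) -0.034 F [5.3 5.  0.5] tilt [ 0.003  0.003 -1.   ] t 16.9 w 0.0005183314976480867
shift tool [ -0.9 -28.4   7.3]
top mark 20 [-120.8 -142.1] pointer 4 [-120.3 -119.5] bar 134 [-120.6  -71.3] bar x range [-127.8 -113.4]
  lever 19 0.203 [-99.7  43.8]
scene mark 19 [-119.4 -136.3] pointer 4 [-123.1 -116.2] bar 111 [-117.1  -65.6] bar x range [-127.4 -106.5]
  lever 91 0.201 [-56.6  43.2]
250 [[510.0, 127.0, 32.0], [509.0, 119.0, 31.0], [499.0, 110.0, 10.0], [499.0, 103.0, 9.0], [519.0, 103.0, 55.0]]
258 [[509.0, 126.0, 39.0], [509.0, 119.0, 38.0], [495.0, 110.0, 10.0], [495.0, 103.0, 10.0], [518.0, 103.0, 58.0]]
266 [[509.0, 126.0, 45.0], [509.0, 119.0, 45.0], [505.0, 112.0, 39.0], [490.0, 103.0, 9.0], [516.0, 104.0, 60.0]]
274 [[509.0, 126.0, 52.0], [509.0, 120.0, 52.0], [504.0, 113.0, 44.0], [486.0, 103.0, 10.0], [513.0, 104.0, 60.0]]
282 [[509.0, 126.0, 58.0], [510.0, 120.0, 59.0], [505.0, 113.0, 50.0], [486.0, 104.0, 17.0], [510.0, 104.0, 60.0]]
290 [[508.0, 126.0, 61.0], [508.0, 120.0, 62.0], [511.0, 114.0, 68.0], [501.0, 107.0, 50.0], [507.0, 104.0, 61.0]]
298 [[510.0, 126.0, 70.0], [511.0, 120.0, 71.0], [510.0, 114.0, 71.0], [510.0, 110.0, 70.0], [505.0, 104.0, 62.0]]
306 [[511.0, 125.0, 75.0], [510.0, 120.0, 74.0], [510.0, 115.0, 74.0], [510.0, 110.0, 75.0], [504.0, 104.0, 66.0]]
314 [[508.0, 126.0, 75.0], [510.0, 120.0, 79.0], [510.0, 115.0, 78.0], [509.0, 111.0, 78.0], [505.0, 105.0, 71.0]]
322 [[503.0, 126.0, 71.0], [507.0, 120.0, 78.0], [510.0, 115.0, 82.0], [511.0, 111.0, 83.0], [514.0, 108.0, 89.0]]
```

View pics/w8.png

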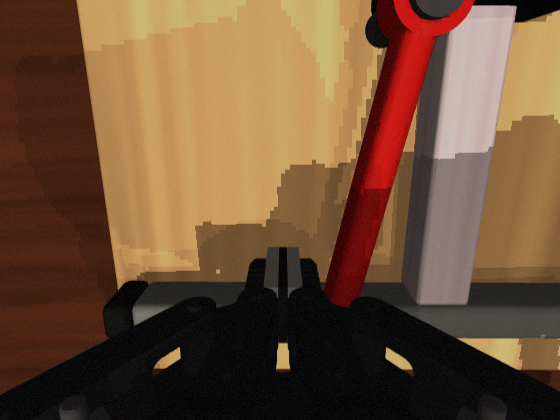

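The wrist picture shows the lever running from (425,20) to (345,300), touching the finger on its right, with the bar held behind the fingers. I'll keep pushing.

Call:
{"name": "drive_tool", "arguments": {"moves": [{"jaw": 1, "x": 0, "y": 3, "z": 0, "rx": 0, "ry": 0, "rz": 0}, {"jaw": 1, "x": 0, "y": 3, "z": 0, "rx": 0, "ry": 0, "rz": 0}, {"jaw": 1, "x": 0, "y": 3, "z": 0, "rx": 0, "ry": 0, "rz": 0}, {"jaw": 1, "x": 0, "y": 3, "z": 0, "rx": 0, "ry": 0, "rz": 0}, {"jaw": 1, "x": 0, "y": 0, "z": 0, "rx": 0, "ry": 0, "rz": 0}]}}

```text
clock: 17.55
tcp_pos: [498.5, 111.8, 12.3]
ee_rot: [-3.138, 0.053, -0.005]
force: [4.9, 5.4, -0.1]
width: 0.003
```

```bash
cat > wl.py <<'E'
from h import *
import sys
a=cam('wrist',sys.argv[1]+'.png' if len(sys.argv)>1 else None); hsv=cv2.cvtColor(a['pixels'],cv2.COLOR_RGB2HSV); H,S,V=[hsv[...,i].astype(int) for i in range(3)]; p=pts(a)
l=((H<6)|(H>174))&(S>150)&(V>60)&(abs(p[...,2]-62)<2)
P=p[l]; ex=np.array([.9993,-.037]); ey=np.array([.037,.9993]); O=np.array([596.3,51.7]); j=np.stack([(P[:,:2]-O)@ex,(P[:,:2]-O)@ey],-1); j=j[j[:,0]<-25]
F=cv2.fitLine(j.astype(np.float32),cv2.DIST_HUBER,0,.01,.01).ravel(); F[:2]*=np.sign(F[0]); print('lever wrist',len(j),np.arctan2(-F[1],F[0]).round(3),F[2:].round(1),'pivot y at x=-2:',(F[3]+(-2-F[2])*F[1]/F[0]).round(1))
y=(abs(p[...,2]-40)<3); q=p[y]; k=np.stack([(q[:,:2]-O)@ex,(q[:,:2]-O)@ey],-1); k=k[(k[:,0]<-100)&(k[:,0]>-140)]; print('bar x',np.percentile(k[:,0],[3,97]).round(1))
E
python3 wl.py; python3 chk.py
```

```text
lever wrist 6142 0.089 [-57.4  33.2] pivot y at x=-2: 28.3
bar x [-125.5 -102.1]
tcp [498.5 111.7  12.3] yaw(tool x) -0.0338 F [ 5.2  5.2 -0. ] tilt [ 0.003  0.003 -1.   ] t 17.6 w -0.00047378716772239
shift tool [ -0.9 -40.2   7.5]
top mark 20 [-120.8 -142.1] pointer 4 [-120.3 -119.5] bar 137 [-120.5  -68.9] bar x range [-127.5 -113.5]
scene mark 19 [-119.4 -136.3] pointer 4 [-123.1 -116.2] bar 111 [-117.1  -68.5] bar x range [-127.4 -106.5]
  lever 80 0.099 [-56.4  35.7]
```

Call:
{"name": "drive_tool", "arguments": {"moves": [{"jaw": 1, "x": 0, "y": 2, "z": 0, "rx": 0, "ry": 0, "rz": 0}, {"jaw": 1, "x": 0, "y": 2, "z": 0, "rx": 0, "ry": 0, "rz": 0}, {"jaw": 1, "x": 0, "y": 2, "z": 0, "rx": 0, "ry": 0, "rz": 0}, {"jaw": 1, "x": 0, "y": 1, "z": 0, "rx": 0, "ry": 0, "rz": 0}, {"jaw": 1, "x": 0, "y": 0, "z": 0, "rx": 0, "ry": 0, "rz": 0}]}}

```text
clock: 18.2
tcp_pos: [498.3, 105.1, 12.4]
ee_rot: [-3.137, 0.053, -0.005]
force: [6.4, 6.9, 0.7]
width: 0.0
```

```bash
python3 wl.py
```

```text
lever wrist 6142 0.022 [-57.3  29.6] pivot y at x=-2: 28.4
bar x [-125.4 -102.2]
```

Call:
{"name": "drive_tool", "arguments": {"moves": [{"jaw": 1, "x": 0, "y": 1, "z": 0, "rx": 0, "ry": 0, "rz": 0}, {"jaw": 1, "x": 0, "y": 1, "z": 0, "rx": 0, "ry": 0, "rz": 0}, {"jaw": 1, "x": 0, "y": 0, "z": 0, "rx": 0, "ry": 0, "rz": 0}]}}

```text
clock: 18.55
tcp_pos: [498.2, 103.3, 12.4]
ee_rot: [-3.137, 0.052, -0.005]
force: [6.1, 7.1, 0.9]
width: -0.0
```

```bash
python3 wl.py; python3 sub.py; python3 chk.py
```

```text
lever wrist 6115 0.003 [-57.3  28.6] pivot y at x=-2: 28.4
bar x [-125.4 -102.2]
tcp [498.2 103.3  12.3] yaw(tool x) -0.0335 F [ 5.7  6.7 -0.1] tilt [ 0.003  0.004 -1.   ] t 18.6 w -0.0017779159847711448
shift tool [ -0.8 -48.7   7.5]
mark 313.5 226.38 -120.59 bar edges [-131.33 -125.  ] centre -120.68 4.4
tcp [498.2 103.3  12.3] yaw(tool x) -0.0335 F [5.3 7.2 0.8] tilt [ 0.003  0.004 -1.   ] t 18.65 w -0.00019534311862403795
shift tool [ -0.8 -48.7   7.5]
top mark 20 [-120.8 -142.1] pointer 4 [-120.3 -119.5] bar 133 [-120.7  -71.3] bar x range [-127.5 -113.5]
scene mark 20 [-119.6 -136.9] pointer 4 [-123.1 -116.2] bar 117 [-116.7  -67. ] bar x range [-127.3 -105.2]
  lever 73 0.008 [-56.6  31. ]
```

Call:
{"name": "drive_tool", "arguments": {"moves": [{"jaw": 1, "x": 0, "y": 0.7, "z": 0, "rx": 0, "ry": 0, "rz": 0}, {"jaw": 1, "x": 0, "y": 0.7, "z": 0, "rx": 0, "ry": 0, "rz": 0}, {"jaw": 1, "x": 0, "y": 0, "z": 0, "rx": 0, "ry": 0, "rz": 0}]}}

```text
clock: 19.05
tcp_pos: [498.2, 102.5, 12.3]
ee_rot: [-3.136, 0.052, -0.005]
force: [5.3, 8.8, 0.5]
width: 0.001
```

Call:
{"name": "drive_tool", "arguments": {"moves": [{"jaw": 1, "x": 0, "y": 0.7, "z": 0, "rx": 0, "ry": 0, "rz": 0}, {"jaw": 1, "x": 0, "y": 0, "z": 0, "rx": 0, "ry": 0, "rz": 0}]}}

```text
clock: 19.25
tcp_pos: [498.1, 102.5, 12.4]
ee_rot: [-3.135, 0.052, -0.006]
force: [6.2, 11.5, 1.1]
width: -0.004
```

```bash
python3 wl.py w9; python3 chk.py c3
```

```text
lever wrist 6125 -0.005 [-57.2  28.2] pivot y at x=-2: 28.5
bar x [-125.4 -102.3]
tcp [498.2 102.5  12.4] yaw(tool x) -0.0329 F [ 5.9 10.9  0. ] tilt [ 0.004  0.006 -1.   ] t 19.3 w -0.0066094394364884235
shift tool [ -0.8 -49.5   7.7]
top mark 20 [-120.8 -142.1] pointer 4 [-120.3 -119.5] bar 136 [-121.   -68.8] bar x range [-128.1 -113.5]
  lever 17 0.003 [-110.7   25.5]
scene mark 19 [-119.4 -136.3] pointer 4 [-123.1 -116.2] bar 110 [-117.  -67.] bar x range [-127.4 -106.1]
  lever 73 -0.007 [-56.   30.6]
```

```bash
python3 - <<'E'
from h import *
a=cam('top'); n=a['pixels'].astype(float); o=np.load('t0.npz')['rgb'].astype(float)
w=lambda im:np.clip(np.minimum(im[...,0],im[...,1])-im[...,2],0,None)
ex=np.array([.9993,-.037]); O=np.array([596.3,51.7]); ey=np.array([.037,.9993])
def J(u,v,z):
    P=plane(a,u,v,z)[:2]-O; return (P@ex).round(2),(P@ey).round(1)
for c in range(301,312): print(c,w(n)[222:231,c].astype(int), '| rest', w(o)[196:208,c].astype(int))
for nm,im,r0,r1 in (('now',n,218,234),('rest',o,193,210)):
    for c in (295,297,299):
        q=im[r0:r1,c,2]; print(nm,c,q.astype(int)); 
print(J(313.5,226.38,30),J(306,226,30),J(306,227,30),J(306,202,30))
b=cv2.resize(a['pixels'][205:245,285:325],(600,600),interpolation=cv2.INTER_CUBIC)
s=cam('scene'); P=s['pixels']; d=cv2.resize(P[195:225,230:260],(600,600),interpolation=cv2.INTER_CUBIC)
cv2.imwrite('pics/z.png',cv2.resize(cv2.cvtColor(np.hstack([b,d]),cv2.COLOR_RGB2BGR),(800,400)))
E
```

```text
301 [65 35 15 12 12 12 26 60 75] | rest [73 73 61 28 12 12 13 13 24 53 69 73]
302 [68 40 16 13 14 15 29 61 74] | rest [74 72 60 27 12 11 12 11 22 52 68 71]
303 [71 52 30 39 43 31 42 67 74] | rest [76 74 63 32 14 15 17 14 27 56 71 73]
304 [ 72  64  63  98 110  72  59  70  73] | rest [75 74 67 46 35 49 57 39 45 67 73 73]
305 [ 73  70  79 124 141  96  68  71  74] | rest [ 73  72  71  65  73 111 126  80  60  69  72  72]
306 [ 75  75  83 115 141 104  73  74  74] | rest [ 71  72  72  72  88 127 142  92  67  70  72  71]
307 [ 75  75  84 114 140 109  77  75  75] | rest [ 73  74  73  76  89 125 140  93  71  73  73  74]
308 [ 65  64  71  99 124  91  63  59  62] | rest [ 76  76  76  78  88 117 134  89  71  72  73  72]
309 [17 19 20 37 53 36 19 16 19] | rest [64 61 61 62 67 85 90 61 52 52 52 48]
310 [0 0 0 0 8 2 0 0 0] | rest [30 19 18 20 19 21 19 12 12 12 12 11]
311 [0 0 0 0 5 2 0 0 0] | rest [0 0 0 0 0 0 0 0 0 0 0 0]
now 295 [109 109 109 103  96 101 118 127 138 131 102  99 106 108 107 107]
now 297 [103 104 106 107 109 131 162 171 175 165 127 100 103 110 117 116]
now 299 [123 130 142 141 132 138 167 174 175 167 143 129 142 149 151 151]
rest 295 [150 151 151 151 151 150 151 161 166 165 149 117 136 149 152 151 151]
rest 297 [151 151 151 151 150 146 147 161 166 166 151 115 122 140 146 148 147]
rest 299 [143 143 143 143 142 140 143 162 166 166 152 116 116 134 141 143 142]
(np.float64(-120.59), np.float64(-139.7)) (np.float64(-120.33), np.float64(-118.0)) (np.float64(-123.22), np.float64(-118.1)) (np.float64(-50.76), np.float64(-115.5))
```

View pics/z.png

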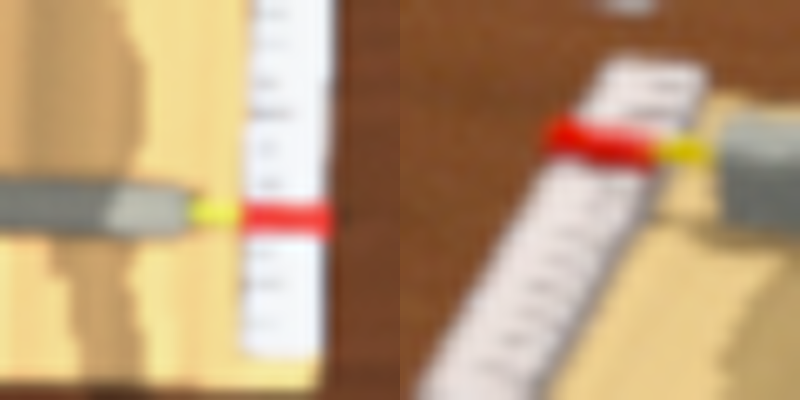

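In the zoom the pointer (213,212) and the mark (287,218) line up after the jig's yaw, with about 0.6 mm short. I'll make one small correction, check and hand in.

Call:
{"name": "drive_tool", "arguments": {"moves": [{"jaw": 1, "x": -0.7, "y": 0.2, "z": 0, "rx": 0, "ry": 0, "rz": 0}, {"jaw": 1, "x": 0, "y": 0, "z": 0, "rx": 0, "ry": 0, "rz": 0}, {"jaw": 1, "x": 0, "y": 0, "z": 0, "rx": 0, "ry": 0, "rz": 0}, {"jaw": 1, "x": 0, "y": 0, "z": 0, "rx": 0, "ry": 0, "rz": 0}]}}

```text
clock: 19.9
tcp_pos: [498.1, 102.4, 12.4]
ee_rot: [-3.135, 0.051, -0.008]
force: [9.3, 12.0, -1.8]
width: -0.001
```

```bash
python3 wl.py; python3 - <<'E'
from h import *
a=cam('top'); n=a['pixels'].astype(float); w=np.minimum(n[...,0],n[...,1])-n[...,2]; r=np.arange(223,230)
cs=[]
for c in (305,306,307):
    q=np.clip(w[223:230,c]-76,0,None); cs.append((q*r).sum()/q.sum())
O=np.array([596.3,51.7]); ex=np.array([.9993,-.037]); k=np.clip(n[...,0]-n[...,1]-100,0,None)[221:234,309:317]; v,u=np.mgrid[221:234,309:317]
print('pointer',(plane(a,306,np.mean(cs),30)[:2]-O)@ex,'mark',(plane(a,(k*u).sum()/k.sum(),(k*v).sum()/k.sum(),30)[:2]-O)@ex)
p=pts(a); v,u=np.mgrid[:420,:560]; t=(abs(p[...,2]-114)<12)&(u>365)&(u<410)&(v>190)&(v<235); (cu,cv_),R=cv2.minEnclosingCircle(np.argwhere(t)[:,::-1].astype(np.float32)); print('tumbler top',plane(a,cu,cv_,114),'px r',R); go(498,102,12)
E
```

```text
lever wrist 6105 -0.006 [-57.4  28.1] pivot y at x=-2: 28.5
bar x [-125.4 -102.2]
pointer -119.87181056416603 mark -120.86050535745989
tumbler top [ 509.88809629 -305.43687414  114.        ] px r 9.761967658996582
tcp [498.1 102.5  12.4] yaw(tool x) -0.0327 F [ 9.4 12.6 -1.6] tilt [ 0.005  0.007 -1.   ] t 20.0 w -0.0008524122472654157
shift tool [-0.1  0.5  0.4]
```

Call:
{"name": "drive_tool", "arguments": {"moves": [{"jaw": 1, "x": -0.6, "y": 0, "z": 0, "rx": 0, "ry": 0, "rz": 0}, {"jaw": 1, "x": -0.6, "y": 0, "z": 0, "rx": 0, "ry": 0, "rz": 0}, {"jaw": 1, "x": 0, "y": 0, "z": 0, "rx": 0, "ry": 0, "rz": 0}, {"jaw": 1, "x": 0, "y": 0, "z": 0, "rx": 0, "ry": 0, "rz": 0}]}}

```text
clock: 20.4
tcp_pos: [497.9, 102.4, 12.5]
ee_rot: [-3.134, 0.051, -0.012]
force: [14.6, 11.4, -4.6]
width: 0.003
```

```bash
cat > fin.py <<'E'
from h import *
a=cam('top'); n=a['pixels'].astype(float); w=np.minimum(n[...,0],n[...,1])-n[...,2]; r=np.arange(223,231)
cs=[]
for c in (305,306,307):
    q=np.clip(w[223:231,c]-76,0,None); cs.append((q*r).sum()/q.sum())
O=np.array([596.3,51.7]); ex=np.array([.9993,-.037]); k=np.clip(n[...,0]-n[...,1]-100,0,None)[221:234,309:317]; v,u=np.mgrid[221:234,309:317]
print('pointer',(plane(a,306,np.mean(cs),30)[:2]-O)@ex,'mark',(plane(a,(k*u).sum()/k.sum(),(k*v).sum()/k.sum(),30)[:2]-O)@ex); go(498,102,12)
E
python3 fin.py; python3 wl.py
```

```text
pointer -120.12412736502313 mark -120.85941000288557
tcp [497.9 102.5  12.5] yaw(tool x) -0.0326 F [14.2 11.9 -5. ] tilt [ 0.008  0.007 -1.   ] t 20.45 w -4.562248215441362e-05
shift tool [0.1 0.5 0.5]
lever wrist 6125 -0.007 [-57.5  28.1] pivot y at x=-2: 28.5
bar x [-125.6 -102.2]
```

```bash
python3 -c "
from station import *
print(close_job()); print(get_state()['clock'])"
```

```text
the job is handed in; nothing more can be done
None
the job is handed in; nothing more can be done
```

The job is handed in at about 20.5 s of the 62 s allowed, with the leg drawn to the mark, the cam lever closed and the fingers still holding the foot. No verdict was reported.

**What I did**
- I stood the clay-red tumbler upright in the blue ring. The pot, mug and jar were never touched.
- With the lever open at about 0.38 rad, I drew the T foot out with shut fingers lowered behind the bar. I then swung the lever closed with the same fingers while holding the leg at the mark.

**Last checks**
- **Tumbler:** its top centre is within about 3 mm of the ring's centre.
- **Lever:** the wrist camera read -0.007 rad, and the finger stopped moving there while the side push rose to about 11–12 N, so the lever is on its stop.
- **Pointer and mark:** the top view put the pointer at jig x -120.1 and the mark at -120.9. The foot moved about 70.6 mm, against 69.8 to 70.8 mm worked out from the first wrist pictures, so it is good to about 1 mm.

**What disagreed**
- The shut fingertips stood about 17 mm behind the reported TCP, not ahead of it as stated. My first try at hooking the foot passed over the bar without touching it, and I redid it lower.
- The last small pull was mostly taken up by friction. The pull on the foot rose from about 6 N to 14 N while the leg moved only about 0.3 mm.
- The bar's own position in the top view agreed with the mark to about 0.2 mm just before that last pull, slightly better than the pointer reading. The scene camera's pointer reading was only a few pixels, so I did not use it.

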